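# Pack the sign painter's kit tray

## Task

Pack the kit tray for an outdoor lettering job: stand the three closed paint tins and the oblong thinners can upright and fully down in the tray, each in the holder block whose well is cut to its size and shape, setting them down gently rather than dropping them. Leave the two open, empty tins standing where they are on the mat.

Things in the scene. Friction and masses are not known exactly. Their poses are not given: they have to be found in the camera images.
- tin_large: the large closed paint tin: plain tinplate cylinder with a paper band and a pressed lever lid closing its top, 66 mm across, 86 mm tall, standing upright on the green cutting mat (mat top 3 mm above the table). Origin: centre of its underside; z up along its axis.
- tin_medium: the medium closed paint tin: plain tinplate cylinder with a paper band and a pressed lever lid closing its top, 54 mm across, 68 mm tall, standing upright on the green cutting mat (mat top 3 mm above the table). Origin: centre of its underside; z up along its axis.
- tin_small: the small closed paint tin: plain tinplate cylinder with a paper band and a pressed lever lid closing its top, 42 mm across, 56 mm tall, standing upright on the green cutting mat (mat top 3 mm above the table). Origin: centre of its underside; z up along its axis.
- thinners_can: the oblong thinners can: flat-sided tinplate can with a paper band, standing upright on the mat, 62 mm along its own x, 34 mm along its own y, 96 mm tall, with a black screw cap (20 mm across, 14 mm high) on the top, 16 mm off centre towards +x. Pinch it across its 34 mm sides. Origin: centre of its underside; z up.
- empty_large: an open, empty tin without a lid (one looks into it, down to a dark floor): 66 mm across, 86 mm tall, the same body as the large closed tin, wall 2.5 mm, standing on the mat among the others. To be left alone. Origin: centre of its underside; z up.
- empty_medium: an open, empty tin without a lid (one looks into it, down to a dark floor): 54 mm across, 68 mm tall, the same body as the medium closed tin, wall 2.5 mm, standing on the mat among the others. To be left alone. Origin: centre of its underside; z up.
- block_large: holder block for the large closed tin: pale wood, 99 mm square, 24 mm high, fixed, with a round well 82 mm across in its middle, 18 mm deep (well floor grey, 6 mm above the block's underside). Origin: centre of its underside, 9 mm above the table; z up, x and y along its sides. The four blocks lie two by two in the kit tray, 101 mm between centres, in varying order.
- block_medium: holder block for the medium closed tin: pale wood, 99 mm square, 24 mm high, fixed, with a round well 70 mm across in its middle, 18 mm deep (well floor grey, 6 mm above the block's underside). Origin: centre of its underside, 9 mm above the table; z up, x and y along its sides. The kit tray is plywood, fixed, 220 mm square; its walls are 36 mm high above the table.
- block_small: holder block for the small closed tin: pale wood, 99 mm square, 24 mm high, fixed, with a round well 58 mm across in its middle, 18 mm deep (well floor grey, 6 mm above the block's underside). Origin: centre of its underside, 9 mm above the table; z up, x and y along its sides. In the kit tray, whose two end handles stand out 24 mm, 26 mm high.
- block_oblong: holder block for the oblong thinners can, either way round: pale wood, 99 mm square, 24 mm high, fixed, with an oblong well 78 mm along its own x by 50 mm along its own y in its middle, 18 mm deep (well floor grey, 6 mm above the block's underside). Origin: centre of its underside, 9 mm above the table; z up, x and y along its sides. In the kit tray with the others.
Not all that is in view belongs to the job. What is shaped like the tin_small but purple or red is not meant.

How it is judged:
By the outcome, as a careful person would: the job done as asked, in the order asked, and still so for the second after the job is handed in, with the robot touching nothing.
It also fails if it takes over 120 s, if anything falls off the work surface, if the arm or the gripper's body presses on something with over 40 N, if the wrist force passes 120 N, or if a joint passes its speed limit or range.

## Robot

A 7-joint arm with a two-finger parallel gripper is mounted at the origin on the work surface. World frame = base frame: x ahead of the robot, y to its left, z up, the work surface at z = 0. Lengths are in m, angles in degrees, forces in N, time in s.
With the tool pointing down it reaches from about 0.35 to 0.9 m from the base axis. Payload 19.9 kg.
Tool frame: the origin (TCP) lies at the very end of the fingers, on their centre line; the grasp point (between the pads) lies 19 mm behind it (ctrl.grasp_offset is the distance from the TCP to the grasp point, in m); z points along the fingers, y is the line along which they close (so a half turn about z gives the same grasp; the last joint's range is limited). The gripper opens to 85 mm and grips with 20 to 120 N. Pads are 22 mm wide; open, the fingers measure 114 mm over their backs; the gripper's body (76 mm by 85 mm) begins 54 mm behind the grasp point. The pads swing forward as they close: fully open they stand 13 mm farther back than shut.
Start: joints at [-78.925, 23.915, -0.59, 92.452, 0.269, 63.638, -3.037], TCP at [0.145, 0.608, 0.231] pointing down, gripper open.
Joint ranges: [-161.28, 161.28], [-22.2, 115.67], [-73.04, 71.86], [3.21, 147.25], [-68.34, 248.33], [10.77, 114.83], [-161.83, 161.83]. Speed limits (degrees/s): [108.29, 108.29, 136.94, 136.94, 172.46, 172.46, 172.46].

## Interface

Orientations are given as a 3x3 rotation matrix whose columns are the frame's x, y, z axes.
In Python, from plant import ctrl gives the robot as it stands. Calls block until the motion is done:
- ctrl.move_pose(position, orientation): joint-space move of the TCP to a pose.
- ctrl.servo_line(position, rot=None, vel=0.15): straight line of the TCP; rot=None keeps the orientation; vel is the mean speed in m/s.
- ctrl.move_joints(angles): joint-space move.
- ctrl.open_gripper() and ctrl.close_gripper(): open the fingers fully, or close them until they stop; the grip force is fixed at half the most.
- ctrl.sleep(seconds).
- ctrl.inverse_kinematics(position, orientation): joint angles nearest the present ones, or None.
- ctrl.read_camera(name): name is "side" or "top" or "wrist"; returns the picture (400x640x3 uint8, red, green, blue); there is no depth.
- ctrl.camera_model(name): a dict with "camera_matrix" (3x3 intrinsics, pixels), "rvec" (rotation vector, rad) and "tvec" (3), from world to camera coordinates, as OpenCV has them; the wrist camera has in their place "tool_from_camera" (4x4, takes a point from camera to tool coordinates, whose origin is the TCP and whose axes are the flange's). Camera axes: x right, y down, z forward; pixel columns grow to the right and rows downward; lengths in m; the calibration is good to about 2 mm. A picture is of the moment at which its call begins: read the wrist's pose just before it. camera_model takes no time and is no camera call.
A pose or a line that the arm cannot do raises ctrl.Unreachable and nothing moves.
- ctrl.finish_job(): hands the job in; it is judged then, once.
Readings, each from a call of its own:
- ctrl.get_time_s(): time.
- ctrl.get_joint_positions(): joint angles.
- ctrl.get_joint_velocities(): joint speeds.
- ctrl.get_joint_torque(): joint torques, N m.
- ctrl.get_eef_pos(): TCP position.
- ctrl.get_tcp_rot(): TCP orientation.
- ctrl.get_force(): force on the tool from outside, world axes, zero at the start.
- ctrl.get_moment(): the same for the moment, N m.
- ctrl.get_opening(): opening from 0.0 (shut) to 1.0 (fully open).
- ctrl.get_grip_force(): force on a finger pad.
Only numpy, scipy, OpenCV 4.12 (cv2) and the standard library are available. Lean on these libraries where they do the work, as an engineer would, in place of code of your own. Each camera call takes 0.05 s, during which the arm holds its last target. There are 200 camera calls.

## Working session

There is one attempt and no reset: what is moved stays moved. The work goes in short steps, each a Python script; the robot and the scene stay as the last script left them, time stands still between calls to the robot, and variables do not carry over. Pictures are saved under pics/ and viewed, at most 14 in all, crops included, and the job is handed in when it is done.

```bash
ls; mkdir -p pics; python3 - <<'E'
from plant import ctrl
import cv2
for n in("top","side"):
    cv2.imwrite(f"pics/{n}0.png",ctrl.read_camera(n)[:,:,::-1]); print(n,ctrl.camera_model(n))
print(ctrl.camera_model("wrist"),ctrl.grasp_offset,ctrl.get_tcp_rot(),ctrl.get_time_s())
E
```

```text
pics
top {'camera_matrix': array([[453.7460925 ,   0.        , 318.04386688],
       [  0.        , 453.7460925 , 204.2163593 ],
       [  0.        ,   0.        ,   1.        ]]), 'rvec': array([ 2.20005738, -2.15311655,  0.08822737]), 'tvec': array([-0.03514343,  0.43068256,  1.09137331])}
side {'camera_matrix': array([[416.7501113 ,   0.        , 319.5098395 ],
       [  0.        , 416.7501113 , 200.34528566],
       [  0.        ,   0.        ,   1.        ]]), 'rvec': array([ 2.12138815, -0.54774981,  0.30246933]), 'tvec': array([-0.41909308,  0.13727816,  0.9316759 ])}
{'camera_matrix': array([[300.35301704,   0.        , 318.54560772],
       [  0.        , 300.35301704, 200.96465298],
       [  0.        ,   0.        ,   1.        ]]), 'tool_from_camera': array([[ 7.99443188e-04, -9.61306557e-01, -2.75479698e-01,
         7.15959830e-02],
       [ 9.99999333e-01,  9.98272942e-04, -5.81544379e-04,
        -5.95337699e-04],
       [ 8.34046353e-04, -2.75479049e-01,  9.61306714e-01,
        -1.42871713e-01],
       [ 0.00000000e+00,  0.00000000e+00,  0.00000000e+00,
         1.00000000e+00]])} 0.0187 [[-9.72555816e-01  2.32669642e-01 -1.52376182e-04]
 [ 2.32669667e-01  9.72555191e-01 -1.10773292e-03]
 [-1.09541575e-04 -1.11278541e-03 -9.99999375e-01]] 0.1
```

View pics/top0.png

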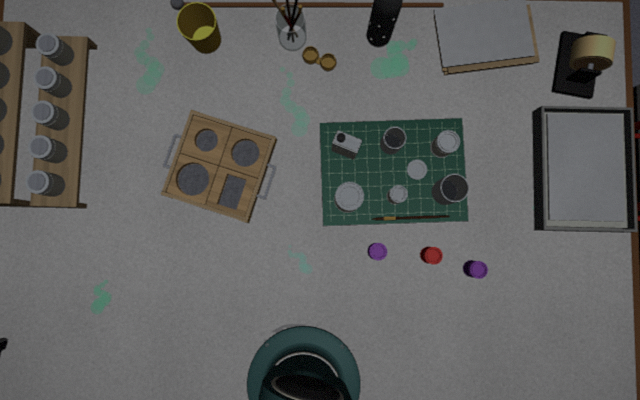

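View pics/side0.png

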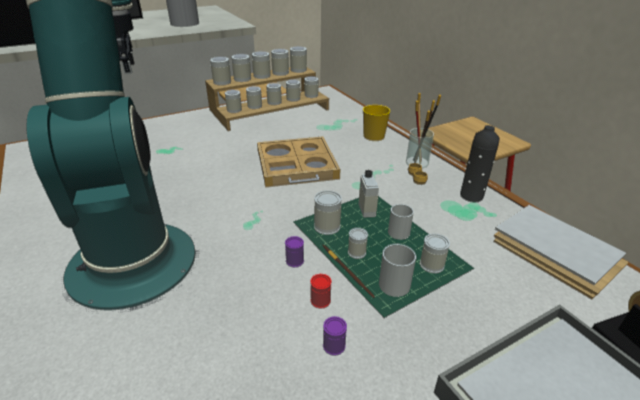

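Top view: tray at about (220,167) with round wells at (205,140), (245,152), (193,178) and the oblong well at (233,191). On the mat are the can (347,144), the large tin (349,196), the small tin (398,194), a lidded tin (448,142), open tins at (395,138) and (454,188), and a disc at (417,170). I'll zoom in to sort these out.

```bash
python3 - <<'E'
import cv2,numpy as np
a=cv2.imread("pics/top0.png");s=cv2.imread("pics/side0.png")
f=lambda i,k:cv2.convertScaleAbs(cv2.resize(i,None,fx=k,fy=k,interpolation=cv2.INTER_CUBIC),alpha=1.6)
A=f(a[100:240,150:480],2.4);B=f(s[120:320,240:480],2.4)[:, :]
cv2.imwrite("pics/z1.png",A);cv2.imwrite("pics/z2.png",B);print(A.shape,B.shape)
E
```

```text
(336, 792, 3) (480, 576, 3)
```

View pics/z1.png

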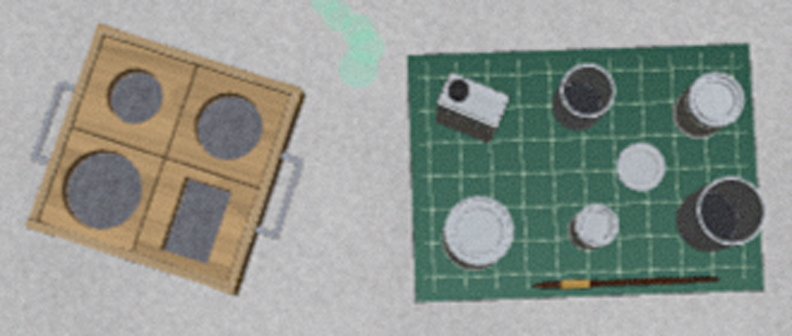

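View pics/z2.png

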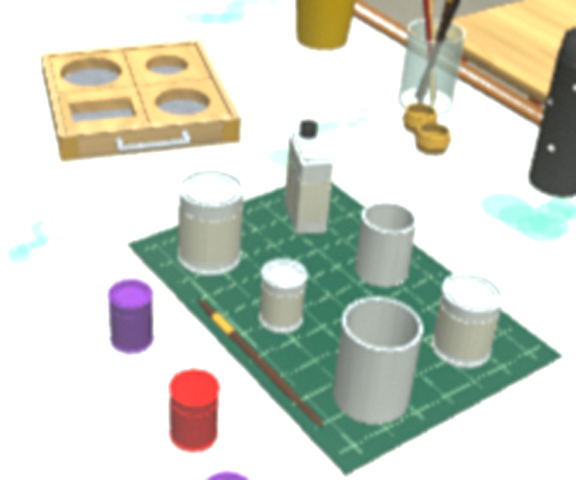

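The disc at (417,170) is flat, with nothing of it standing up in the side view, so it's a loose lid and not part of the job. The closed tins are large (349,196), medium (448,142) and small (398,194). Next I'll compute positions and take wrist views over the mat and the tray.

```bash
cat > h.py <<'E'
from plant import ctrl
import cv2, numpy as np
def down(yaw):  # tool z down, closing axis y at angle yaw (deg) in the world
    c,s=np.cos(np.radians(yaw)),np.sin(np.radians(yaw))
    y=np.array([c,s,0]); z=np.array([0,0,-1.]); return np.column_stack([np.cross(y,z),y,z])
def cam(name):
    m=ctrl.camera_model(name); K=m["camera_matrix"]
    if name=="wrist":
        T=np.eye(4); T[:3,:3]=ctrl.get_tcp_rot(); T[:3,3]=ctrl.get_eef_pos(); T=T@m["tool_from_camera"]
        return K,T[:3,:3],T[:3,3]
    R=cv2.Rodrigues(m["rvec"])[0]; return K,R.T,-R.T@m["tvec"]
def ray(c,uv,z):
    K,R,o=c; d=R@np.linalg.inv(K)@[*uv,1]; return (o+d*(z-o[2])/d[2])[:2]
def proj(c,p):
    K,R,o=c; q=K@R.T@(np.asarray(p)-o); return q[:2]/q[2]
E
python3 - <<'E'
from h import *
c=cam("top")
P=dict(large=(479,230,.089),medium=(715,100,.071),small=(597,224,.059),can=(473,103,.099),cap=(458,91,.113),emed=(586,91,.071),elarge=(731,210,.089),disc=(641,167,.005),
 bS=(135,96,.033),bM=(228,126,.033),bL=(103,189,.033),bO=(196,220,.033))
for n,(u,v,z) in P.items():
    p=ray(c,(u/2.4+150,v/2.4+100),z);print(n,p.round(4),round(np.hypot(*p),3))
def view(x,y,z,name):
    for yaw in (90,-90,0):
        try: ctrl.move_pose([x,y,z],down(yaw)); break
        except ctrl.Unreachable: print("unreach",yaw)
    w=cam("wrist"); im=ctrl.read_camera("wrist"); cv2.imwrite(f"pics/{name}.png",im[:,:,::-1]); np.savez(f"pics/{name}.npz",K=w[0],R=w[1],o=w[2]); print(name,yaw,w[2],ctrl.get_joint_positions(),ctrl.get_time_s())
a,b=[ray(c,(u/2.4+150,v/2.4+100),.06) for u,v in((165,160),(590,170))]
view(*a,.38,"wt"); view(*b,.38,"wm")
E
```

```text
large [ 0.4462 -0.098 ] 0.457
medium [ 0.5812 -0.3285] 0.668
small [ 0.4577 -0.2158] 0.506
can [ 0.5669 -0.0897] 0.574
cap [ 0.575  -0.0746] 0.58
emed [ 0.5875 -0.202 ] 0.621
elarge [ 0.4705 -0.3385] 0.58
disc [ 0.5242 -0.2704] 0.59
bS [0.5816 0.2506] 0.633
bM [0.5527 0.1548] 0.574
bL [0.4855 0.2789] 0.56
bO [0.4561 0.1837] 0.492
wt 90 [0.44009871 0.21189976 0.5226    ] [-41.00660841  10.81587709  18.08832495  91.44479568  -3.4127212
  78.31411208  67.54747324] 2.1667
wm 90 [ 0.43991573 -0.20741703  0.52273756] [-14.78173108  12.25196644  40.36177286  92.25285202  -8.07011037
  78.48077261 116.65804346] 3.7667
```

View pics/wt.png

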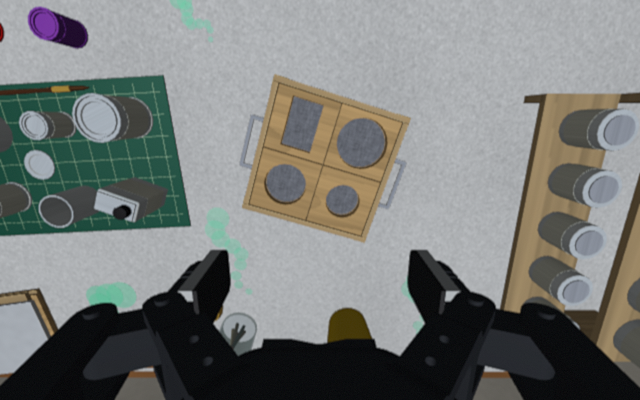

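View pics/wm.png

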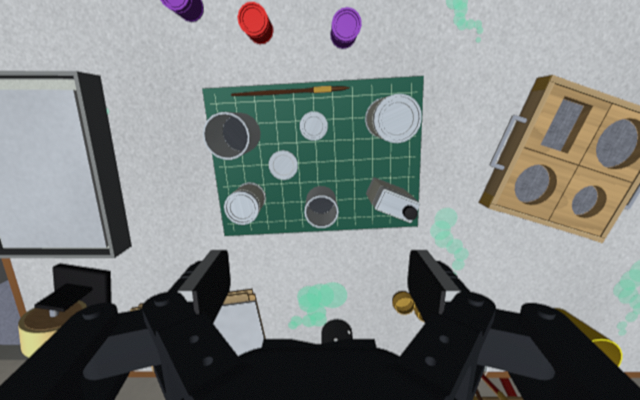

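Wrist tray view: oblong well (302,124), large (361,143), medium (286,183), small (342,200). Mat view: large (397,118), small (313,125), medium (242,208), can at about (395,203), empties (229,136) and (321,210). I'll crop the can for its corners.

```bash
python3 - <<'E'
from h import *
def L(n):
    d=np.load(f"pics/{n}.npz");return d["K"],d["R"],d["o"]
m,t=L("wm"),L("wt")
for n,u,v,z in(("large",397,118,.089),("small",313,125,.059),("medium",242,208,.071),("emed",321,210,.071),("elarge",229,136,.089),("cap",410,213,.113),("disc",284,165,.005)): print(n,ray(m,(u,v),z).round(4))
for n,u,v in(("bO",302,124),("bL",361,143),("bM",286,183),("bS",342,200)): print(n,ray(t,(u,v),.033).round(4))
C=np.array([ray(t,p,.036) for p in((275,75),(410,118),(364,241),(244,207))])
print(C.round(4),C.mean(0),[round(float(np.degrees(np.arctan2(*(C[(i+1)%4]-C[i])[::-1]))),1) for i in range(4)],[round(float(np.linalg.norm(C[(i+1)%4]-C[i])),3) for i in range(4)])
im=cv2.imread("pics/wm.png")[165:235,350:440]
cv2.imwrite("pics/z3.png",cv2.resize(im,None,fx=7,fy=7,interpolation=cv2.INTER_CUBIC))
E
```

```text
large [ 0.4436 -0.0984]
small [ 0.4543 -0.2159]
medium [ 0.5811 -0.3279]
emed [ 0.584  -0.2034]
elarge [ 0.4688 -0.3343]
cap [ 0.5748 -0.076 ]
disc [ 0.5234 -0.2674]
bO [0.4537 0.1853]
bL [0.483  0.2797]
bM [0.549  0.1574]
bS [0.5783 0.2514]
[[0.3822 0.1458]
 [0.4441 0.3542]
 [0.6519 0.2915]
 [0.5901 0.0854]] [0.51710195 0.21920321] [73.4, -16.8, -106.7, 163.8] [0.217, 0.217, 0.215, 0.217]
```

View pics/z3.png

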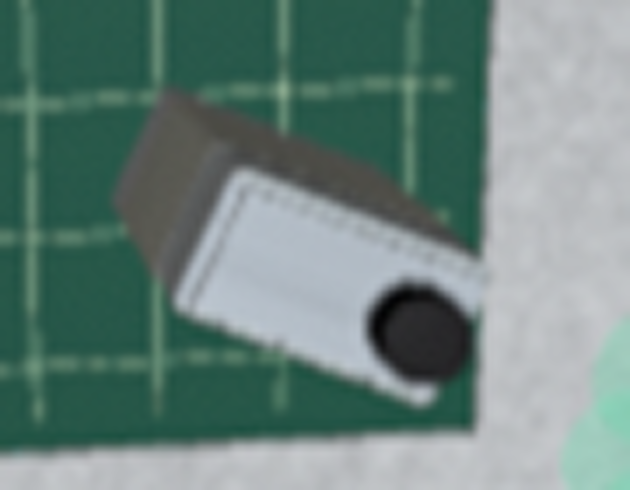

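```bash
cat >> h.py <<'E'
TOP=.25
def pick(xy,yaw,top,depth):
    R=down(yaw); z=top-depth
    ctrl.move_pose([*xy,TOP],R)
    ctrl.servo_line([*xy,z+.05],vel=.15); ctrl.servo_line([*xy,z],vel=.06)
    ctrl.close_gripper(); print("grip",ctrl.get_opening(),ctrl.get_grip_force(),ctrl.get_force().round(1))
    ctrl.servo_line([*xy,z+.03],vel=.06); ctrl.servo_line([*xy,TOP],vel=.15)
    print("lifted",ctrl.get_opening(),ctrl.get_grip_force(),ctrl.get_force().round(1),ctrl.get_time_s())
    return z-.003          # TCP above the object's underside
def place(xy,yaw,h):
    R=down(yaw); zf=.015+h
    ctrl.servo_line([*xy,TOP],R,vel=.18)
    ctrl.servo_line([*xy,zf+.03],vel=.12); ctrl.servo_line([*xy,zf+.005],vel=.03); ctrl.sleep(.2)
    f0=ctrl.get_force()[2]; z=zf+.005
    while z>zf-.004 and abs(ctrl.get_force()[2]-f0)<3:
        z-=.001; ctrl.servo_line([*xy,z],vel=.02)
    print("down at",round((z-zf)*1e3,1),"mm",ctrl.get_force().round(1),f0)
    ctrl.open_gripper(); ctrl.servo_line([*xy,z+.04],vel=.06); ctrl.servo_line([*xy,TOP],vel=.2)
    print("placed",ctrl.get_time_s())
E
python3 - <<'E'
from h import *
m=np.load("pics/wm.npz");m=(m["K"],m["R"],m["o"])
C=np.array([ray(m,(u/7+350,v/7+165),.099) for u,v in((238,165),(490,268),(432,405),(178,305))])
print(C.mean(0),C.round(4),np.degrees(np.arctan2(*(C[0]-C[3])[::-1])),np.degrees(np.arctan2(*(C[1]-C[0])[::-1])),[np.linalg.norm(C[i]-C[i-1]).round(4) for i in range(4)])
h=pick((.445,-.098),90,.089,.034)
place((.484,.279),73.4,h)
E
```

```text
[ 0.56853947 -0.09036969] [[ 0.5422 -0.1125]
 [ 0.5643 -0.0581]
 [ 0.5949 -0.0676]
 [ 0.5727 -0.1232]] 160.5080656464095 67.86565662884487 [np.float64(0.0323), np.float64(0.0586), np.float64(0.032), np.float64(0.0599)]
grip 0.7567404325978424 62.80799746513367 [-2.8  2.1 12.8]
lifted 0.7579851159613008 66.72754526138306 [ 0.4  0.9 -2.8] 8.85
down at 0.0 mm [-3.9 -1.2 11.5] -2.8064175448226765
placed 17.0
```

```bash
python3 - <<'E'
from h import *
h=pick((.581,-.328),90,.071,.032)
place((.551,.156),73.4,h)
h=pick((.456,-.216),90,.059,.030)
place((.580,.251),73.4,h)
for y in(-21,159):
  for p,yy in(((.568,-.09,.25),y),((.568,-.09,.063),y)):
    q=ctrl.inverse_kinematics(p,down(yy)); print(yy,None if q is None else np.round(q))
for y in(73.4,-106.6):
    q=ctrl.inverse_kinematics((.455,.1845,.08),down(y)); print(y,None if q is None else np.round(q))
cv2.imwrite("pics/t1.png",cv2.resize(ctrl.read_camera("top")[100:240,150:480,::-1],None,fx=2.4,fy=2.4))
E
```

```text
grip 0.6196756886050604 62.314417362213135 [-2.3  1.2  7.8]
lifted 0.614410557707398 63.001002073287964 [ 0.1  0.1 -2.6] 23.825
down at -0.0 mm [-6.1 -1.3 13.7] -1.8080575359945705
placed 32.85
grip 0.4731847346534811 59.125810861587524 [-2.1  2.4 11.1]
lifted 0.4708999894470045 60.491323471069336 [ 0.6  0.7 -1.3] 39.1167
down at -0.0 mm [-4.  -0.1  9. ] -0.7777173264103715
placed 48.3417
-21 [-40.  29.  62. 100. -28.  68.   9.]
-21 [-36.  48.  59. 108. -51.  55.  26.]
159 [ 23.  19. -21.  98.   8.  64. 159.]
159 [ 14.  31. -11. 106.   8.  43. 158.]
73.4 [-68.  33.  53. 119. -38.  46.  82.]
-106.6 [-73.  39.  62. 120. -46.  50. -91.]
```

View pics/t1.png

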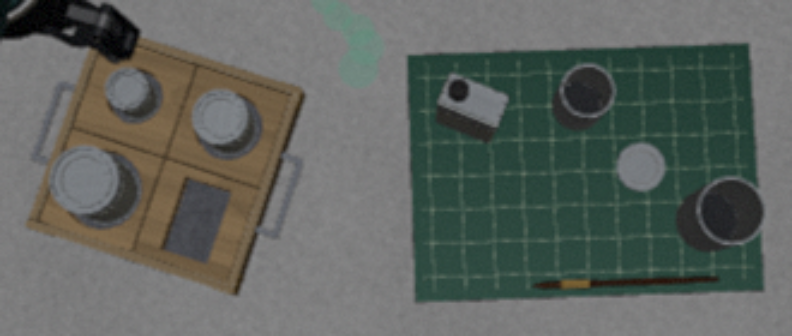

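All three tins are seated in their wells and both empties are untouched. The can is next.

```bash
python3 - <<'E'
from h import *
h=pick((.568,-.090),-21,.099,.036)
place((.455,.1845),73.4,h)
ctrl.move_pose([.45,0,.38],down(90))
cv2.imwrite("pics/s2.png",cv2.convertScaleAbs(cv2.resize(ctrl.read_camera("side")[100:320,200:480,::-1],None,fx=2,fy=2),alpha=1.3))
cv2.imwrite("pics/t2.png",cv2.resize(ctrl.read_camera("top")[100:240,150:480,::-1],None,fx=2.4,fy=2.4))
E
```

```text
grip 0.39140599874497595 59.877339005470276 [ 1.2 -0.   3. ]
lifted 0.39154699895202283 59.54930663108826 [ 0.2  0.1 -3.1] 54.1
down at 0.0 mm [-1.2 -0.6  3.5] -1.622798595798528
placed 61.8917
```

View pics/s2.png

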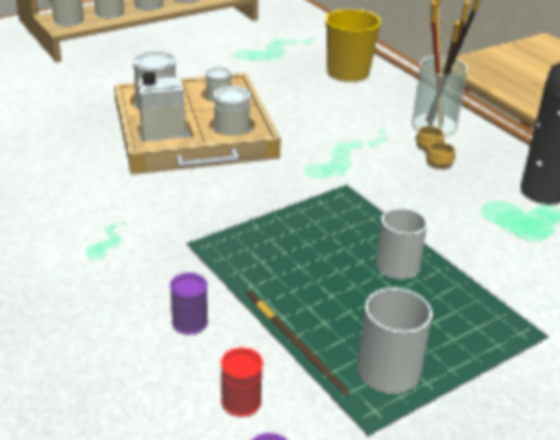

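View pics/t2.png

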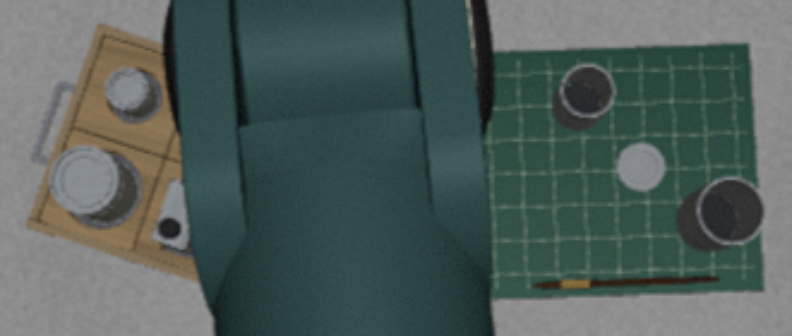

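The side view shows all four upright in their wells, with the can at about (162,108) of the crop, and each touched down at the expected floor height. The empties haven't moved, so I'm handing in.

```bash
python3 -c "
from plant import ctrl
print(ctrl.finish_job())"
```

```text
the job is handed in; nothing more can be done
None
```

The job is handed in: all three closed tins and the thinners can stand upright in their own wells, each set down at the well-floor height, and the two empty tins were left where they were.

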